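Make up two measuring kits for the whiteness meter

ROBOT

A 7-joint arm with a two-finger parallel gripper is mounted at the origin on the work surface. World frame = base frame: x ahead of the robot, y to its left, z up, the work surface at z = 0. Lengths are in m, angles in degrees, forces in N, time in s.
With the tool pointing down it reaches from about 0.35 to 0.9 m from the base axis. Payload 19.9 kg.
Tool frame: the origin (TCP) lies midway between the tips of the shut fingers; the grasp point (between the pads) lies 19 mm behind it; z points along the fingers, y is the line along which they close (so a half turn about z gives the same grasp; the last joint's range is limited). The gripper opens to 94 mm and grips with 3 to 60 N. Pads are 16 mm wide; open, the fingers measure 119 mm over their backs; the gripper's body (75 mm by 177 mm) begins 78 mm behind the grasp point.
Start: joints at [61.45, 23.915, -0.59, 92.452, 0.269, 63.638, -3.037], TCP at [0.276, -0.561, 0.205] pointing down, gripper open.
Joint ranges: [-161.28, 161.28], [-22.2, 115.67], [-73.04, 71.86], [3.21, 147.25], [-68.34, 248.33], [10.77, 114.83], [-161.83, 161.83]. Speed limits (degrees/s): [108.29, 108.29, 136.94, 136.94, 172.46, 172.46, 172.46].

INTERFACE

Orientations are given as a 3x3 rotation matrix whose columns are the frame's x, y, z axes.
In Python, from workcell import monitor, vision, r gives the robot as it stands.
- The arm moves only by the shell command python3 -m creep 'ROWS'. ROWS is JSON, one flat list of numbers, 7 for each row, row after row: the opening, from -1 (shut) to 1 (fully open), then the shift along the tool's x, y, z each as a share of 100 mm, from -1 to 1, then the turn, a rotation vector about the tool's x, y, z each as a share of 180 degrees, from -1 to 1. A call has 1 to 5 rows; each row shifts and turns the commanded pose from where the row before left it, along the tool's axes as they then stand; what a row does not reach is not made up. A row lasts 1/10 s, in which the tool goes at most 50 mm and 8.59 degrees, less where a joint would pass 70% of its speed; a pose out of reach is approached as far as the arm can. A call with a number of a shift or a turn outside -1 to 1 is refused whole. A call with a gripper value outside its range is refused whole. The fingers move at their own pace and stop on an object; the grip force is fixed at half the most. Time passes only in rows, so rows that do not move let the fingers close. It gives the time, the measured TCP pose, the force, the opening and the grip force at its end, in the units of the state.
- monitor.read_state(): the state, without advancing time (a new reading comes with each control period).
- vision.camera(name): name is "side" or "top" or "wrist"; returns the picture (400x640x3 uint8, red, green, blue); there is no depth.
- vision.calibration(name): a dict with "camera_matrix" (3x3 intrinsics, pixels), "position" and "rotation" of the camera in the world. Camera axes: x right, y down, z forward; pixel columns grow to the right and rows downward; lengths in m; the calibration is good to about 2 mm. A picture is of the moment at which its call begins: read the wrist's pose just before it. calibration takes no time and is no camera call; for the wrist camera it gives the pose at the moment of the call.
- r.hand_in(): hands the job in; it is judged then, once.
Trained networks look in the newest picture that a camera, given by its name, has taken for a name from the list of things; names that differ only in an ending like _2 or _b are one class to them, and where a whole thing is asked for, a point or a joint stands for the part that bears it (a point fixed in the world has none). Each returns a list of dicts, best first, with "score" (0 to 1); they miss things now and then, are a little off and sometimes report something else, mostly with a low value. They report only what shows in the picture. A call takes as long as a camera call. They do not tell look-alikes from the thing itself.
- vision.masks_of(name, camera): "region" (400x640 bool, what is visible of it) and "xy" ([column, row] in pixels, amid what is visible of it).
The state is a dict: "t": time; "joint_positions": joint angles; "joint_vel": joint speeds; "joint_efforts": joint torques, N m; "ee_pos": TCP position; "eef_rot": TCP orientation; "force": force on the tool from outside, world axes, zero at the start; "wrist_torque": the same for the moment, N m; "width": finger opening in m; "gripper_force": force on a finger pad.
Only numpy, scipy, OpenCV 4.12 (cv2) and the standard library are available. Lean on these libraries where they do the work, as an engineer would, in place of code of your own. Each camera call takes 0.05 s, during which the arm holds its last target. There are 200 camera calls.

TASK

Make up the two measuring kits from the loose stock: in the red tray, lay the white tile in the cork-floored half and the grey disc in the bare red half; in the green tray, stand the black cup on the cork half (open end up), lay the cream disc in the bare green half, and the blue disc squarely on top of the cream disc. Everything should end lying flat within its half, let go and at rest. Leave the brown disc, the brass ring and the steel punch where they are.

Things in the scene. Friction and masses are not known exactly. Their poses are not given: they have to be found in the camera images.
- red_tray: Red low tray, fixed on the bench, 160 mm long (x) by 120 mm wide (y); origin at the centre of its underside. Floor 3 mm, rim 8 mm above the bench, walls 3 mm; a divider 3 mm thick, 8 mm high, along y at x = 0 makes two halves of 75.5 by 114 mm inside. Tan cork-floored half at negative x, centred at x = -40 mm; bare red half at positive x, centred at x = +40 mm.
- green_tray: Green low tray, fixed on the bench, 160 mm long (x) by 120 mm wide (y); origin at the centre of its underside. Floor 3 mm, rim 8 mm above the bench, walls 3 mm; a divider 3 mm thick, 8 mm high, along y at x = 0 makes two halves of 75.5 by 114 mm inside. Tan cork-floored half at positive x, centred at x = +40 mm; bare green half at negative x, centred at x = -40 mm.
- white_tile: White square reference tile, 42 by 42 by 16 mm thick, about 65 g, lying flat; origin at the centre of its underside, x and y along its edges, z up.
- black_cup: Black zero-reading cup, a round open-topped pot standing upright, 40 mm outer diameter, 30 mm high, 4 mm wall, about 50 g; origin at the centre of its underside, z up.
- cream_disc: Cream-yellow ceramic specimen disc, 44 mm diameter, 16 mm thick, about 50 g, lying flat; origin at the centre of its underside, z up.
- grey_disc: Dark grey ceramic specimen disc, 44 mm diameter, 16 mm thick, about 50 g, lying flat; origin at the centre of its underside, z up.
- blue_disc: Blue ceramic specimen disc, 44 mm diameter, 16 mm thick, about 50 g, lying flat; origin at the centre of its underside, z up.
- brown_disc: Red-brown ceramic specimen disc, 44 mm diameter, 16 mm thick, about 50 g, lying flat; origin at the centre of its underside, z up. Not part of a kit: leave it alone.
- brass_ring: Brass die ring lying flat, 44 mm outer and 26 mm inner diameter, 14 mm thick; origin at the centre of its underside. Not part of a kit: leave it alone.
- steel_punch: Steel punch standing on its flange of 36 mm diameter, with a 16 mm stem, 34 mm high in all; origin at the centre of its underside. Not part of a kit: leave it alone.
Things that resemble listed ones, but are neither listed nor needed, are in the scene too. Several things have the shape of the white_tile; the one meant has the colours described above. What is meant by the grey_disc is not pink, and is the smaller of those in its own colour.

How it is judged (in metres and radians):
At the end, for the whole second after the job is handed in: Tile, grey disc, cup, cream disc flat on the floor of their halves (centre within 19 mm in tray x, 40 mm in y, height 2.5 mm, tilt 0.07 rad); blue disc flat on cream disc, centres within 12 mm; all at rest; brown disc, brass ring, steel punch upright, moved under 15 mm (x of white_tile in the frame of red_tray between -0.059 and -0.021 m and y of white_tile in the frame of red_tray between -0.04 and 0.04 m and z of white_tile in the frame of red_tray between 0.0005 and 0.0055 m and angle between each of white_tile, grey_disc, black_cup, cream_disc, blue_disc's own z axis and vertical below 0.07 rad and linear speed of each of white_tile, grey_disc, black_cup, cream_disc, blue_disc, brown_disc, brass_ring, steel_punch below 0.01 m/s and angular speed of each of white_tile, grey_disc, black_cup, cream_disc, blue_disc below 0.1 rad/s and x of grey_disc in the frame of red_tray between 0.021 and 0.059 m and y of grey_disc in the frame of red_tray between -0.04 and 0.04 m and z of grey_disc in the frame of red_tray between 0.0005 and 0.0055 m and x of black_cup in the frame of green_tray between 0.021 and 0.059 m and y of black_cup in the frame of green_tray between -0.04 and 0.04 m and z of black_cup in the frame of green_tray between 0.0005 and 0.0055 m and x of cream_disc in the frame of green_tray between -0.059 and -0.021 m and y of cream_disc in the frame of green_tray between -0.04 and 0.04 m and z of cream_disc in the frame of green_tray between 0.0005 and 0.0055 m and horizontal distance between blue_disc and cream_disc below 0.012 m and z of blue_disc in the frame of cream_disc between 0.0135 and 0.0185 m and distance of each of brown_disc, brass_ring, steel_punch from where it was at the start of the episode below 0.015 m and angle between each of brown_disc, brass_ring, steel_punch's own z axis and vertical below 0.1 rad); the robot touches nothing.
It fails at once if the brown disc is disturbed (moved 15 mm or more) (distance of brown_disc from where it was at the start of the episode above 0.015 m).
It fails at once if the brass ring is disturbed (moved 15 mm or more) (distance of brass_ring from where it was at the start of the episode above 0.015 m).
It fails at once if the steel punch is disturbed (moved 15 mm or more) (distance of steel_punch from where it was at the start of the episode above 0.015 m).
It also fails if it takes over 131 s, if anything falls off the work surface, if the arm or the gripper's body presses on something with over 40 N, if the wrist force passes 120 N, or if a joint passes its speed limit or range.

## Working session

There is one attempt and no reset: what is moved stays moved. The work goes in short steps, Python scripts to look and compute and a shell command to move; the robot and the scene stay as the last step left them, time stands still between calls to the robot, and variables do not carry over. Pictures are saved under pics/ and viewed, at most 14 in all, crops included, and the job is handed in when it is done.

```bash
mkdir -p pics; ls
cat > h.py <<'E'
from workcell import monitor, vision, r
import numpy as np, cv2
def snap(n,f=None):
    im=vision.camera(n)
    if f: cv2.imwrite(f'pics/{f}.png',im[:,:,::-1])
    return im
def proj(c,p):
    K,R,t=[np.array(c[k]) for k in("camera_matrix","rotation","position")]
    q=K@(R.T@(np.array(p)-t)); return q[:2]/q[2]
def back(c,uv,z):
    K,R,t=[np.array(c[k]) for k in("camera_matrix","rotation","position")]
    d=R@np.linalg.solve(K,[uv[0],uv[1],1]); return t+d*(z-t[2])/d[2]
E
python3 - <<'E'
from h import *
np.set_printoptions(precision=3,suppress=True)
snap('top','top');snap('side','side')
s=monitor.read_state();print(s['t'],s['ee_pos'],s['eef_rot'],s['width'])
for n in('top','side'):print(n,vision.calibration(n))
c=vision.calibration('top')
for o,z in dict(red_tray=.008,green_tray=.008,white_tile=.016,black_cup=.03,cream_disc=.016,grey_disc=.016,blue_disc=.016,brown_disc=.016,brass_ring=.014,steel_punch=.034).items():
    for m in vision.masks_of(o,'top'):print(o,round(m['score'],2),np.round(m['xy']),m['region'].sum(),back(c,m['xy'],z)[:2])
E
```

```text
pics
0.1 [ 0.276 -0.561  0.205] [[ 0.897  0.441 -0.001]
 [ 0.441 -0.897  0.001]
 [-0.    -0.001 -1.   ]] 0.09398260178258745
top {'camera_matrix': array([[389.983,   0.   , 321.193],
       [  0.   , 389.983, 197.927],
       [  0.   ,   0.   ,   1.   ]]), 'position': array([ 0.36 , -0.021,  0.899]), 'rotation': array([[ 0.019, -0.982,  0.188],
       [-0.999, -0.026, -0.031],
       [ 0.036, -0.188, -0.982]])}
side {'camera_matrix': array([[461.668,   0.   , 324.768],
       [  0.   , 461.668, 200.603],
       [  0.   ,   0.   ,   1.   ]]), 'position': array([-0.007, -0.744,  0.538]), 'rotation': array([[ 0.813, -0.298,  0.5  ],
       [-0.582, -0.409,  0.703],
       [-0.005, -0.863, -0.506]])}
red_tray 0.62 [166. 196.] 3709 [0.527 0.306]
green_tray 0.81 [261. 211.] 3542 [0.497 0.088]
white_tile 0.76 [309. 276.] 332 [ 0.352 -0.025]
white_tile 0.67 [369. 285.] 355 [ 0.335 -0.16 ]
white_tile 0.53 [340. 234.] 331 [ 0.446 -0.094]
black_cup 0.64 [433. 187.] 285 [ 0.559 -0.306]
black_cup 0.42 [390. 190.] 284 [ 0.55  -0.207]
cream_disc 0.84 [382. 238.] 306 [ 0.441 -0.19 ]
grey_disc 0.82 [426. 143.] 559 [ 0.669 -0.297]
grey_disc 0.64 [387. 191.] 312 [ 0.55  -0.202]
grey_disc 0.58 [462. 160.] 262 [ 0.63  -0.383]
grey_disc 0.47 [336. 135.] 305 [ 0.684 -0.083]
blue_disc 0.57 [338. 136.] 257 [ 0.682 -0.087]
brown_disc 0.61 [339. 184.] 259 [ 0.563 -0.091]
brass_ring 0.71 [262. 210.] 3624 [0.497 0.085]
brass_ring 0.65 [384. 146.] 202 [ 0.66  -0.197]
steel_punch 0.7 [426. 233.] 168 [ 0.452 -0.285]
```

View pics/top.png

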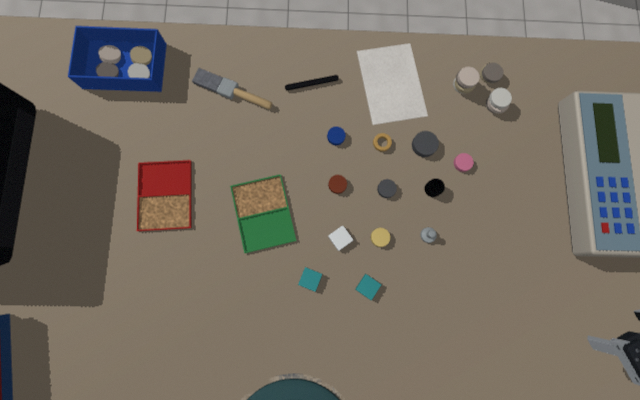

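View pics/side.png

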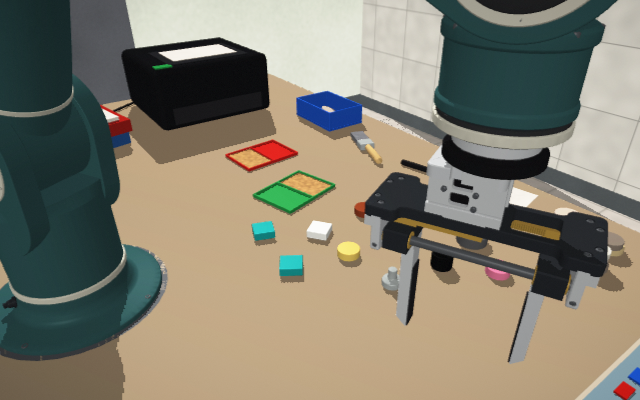

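Candidates in the top picture:
- White tile: (341,238). The tiles at (311,279) and (369,287) are teal, so not those.
- Grey disc: small one at (387,189). The larger at (425,144) and the pink at (464,162) are look-alikes.
- Cup: (434,188). Cream disc: (381,237). Blue disc: (336,136).
- Leave alone: brown (338,184), ring (383,142), punch (429,235).

Next I refine these positions by colour and check them in a close crop.

```bash
cat > seg.py <<'E'
from h import *
np.set_printoptions(precision=4,suppress=True)
im=snap('top'); c=vision.calibration('top')
lab=cv2.cvtColor(im,cv2.COLOR_RGB2LAB).astype(float)
S=4; x0,y0,x1,y1=300,110,470,250
big=cv2.resize(im[y0:y1,x0:x1],None,fx=S,fy=S,interpolation=cv2.INTER_CUBIC)
big2=cv2.resize(im[150:262,125:305],None,fx=S,fy=S,interpolation=cv2.INTER_CUBIC)
def draw(b,o,P):
    q=np.array([(proj(c,p)+.5-o)*S-.5 for p in P]); cv2.polylines(b,[np.int32(q*8)],True,(255,255,0),1,cv2.LINE_AA,3)
seeds=dict(white_tile=(341,238,.016),black_cup=(434,188,.03),cream_disc=(381,237,.016),grey_disc=(387,189,.016),blue_disc=(336,135,.016),brown_disc=(338,184,.016),big_grey=(425,144,.016),pink=(464,162,.016),punch=(429,233,.034),ring=(383,142,.014))
for n,(u,v,z) in seeds.items():
    ref=np.median(lab[v-2:v+3,u-2:u+3].reshape(-1,3),0)
    m=(np.linalg.norm((lab-ref)*[.7,1,1],axis=2)<(22 if n!='grey_disc' else 14)).astype(np.uint8)
    m[:v-16]=0;m[v+17:]=0;m[:,:u-16]=0;m[:,u+17:]=0
    k,l=cv2.connectedComponents(m); 
    if n=='ring': p=back(c,(u,v),z)
    else:
        mm=l==l[v,u]; cs=cv2.findContours(mm.astype(np.uint8),0,1)[0][0]; R=cv2.convexHull(cs)
        (cx,cy),_=cv2.minEnclosingCircle(cs); M=cv2.moments(R)
        p=back(c,(M['m10']/M['m00'],M['m01']/M['m00']),z)
    print(n,p[:2],mm.sum() if n!='ring' else '')
    if n=='white_tile':
        W=np.array([back(c,q[0],z)[:2] for q in R]); rr=cv2.minAreaRect(W.astype(np.float32)*1000); print(rr)
        draw(big,(x0,y0),[(a/1000,b/1000,z) for a,b in cv2.boxPoints(rr)])
    else:
        rad=.02 if n=='black_cup' else .008 if n=='punch' else .022
        draw(big,(x0,y0),[(p[0]+rad*np.cos(t),p[1]+rad*np.sin(t),z) for t in np.linspace(0,6.2,40)])
hsv=cv2.cvtColor(im,cv2.COLOR_RGB2HSV)
H=hsv[...,0].astype(int);Sx=hsv[...,1]
for n,mk,box in (('red',((H<5)|(H>175))&(Sx>150),(125,150,205,240)),('green',(H>45)&(H<80)&(Sx>120),(222,165,305,262))):
    m=np.zeros(H.shape,np.uint8);a,b,d,e=box;m[b:e,a:d]=mk[b:e,a:d]
    m=cv2.morphologyEx(m,cv2.MORPH_CLOSE,np.ones((3,3)))
    pts=cv2.findNonZero(m)[:,0]
    W=np.array([back(c,q,.008)[:2] for q in pts],np.float32)*1000
    rr=cv2.minAreaRect(W);print(n,rr)
    draw(big2,(125,150),[(a/1000,b/1000,.008) for a,b in cv2.boxPoints(rr)])
cv2.imwrite('pics/crop1.png',big[:,:,::-1]);cv2.imwrite('pics/crop2.png',big2[:,:,::-1])
E
python3 seg.py
```

```text
white_tile [ 0.4396 -0.0943] 325
((439.630615234375, -94.19845581054688), (40.595882415771484, 41.10772705078125), 36.26888656616211)
black_cup [ 0.5583 -0.3091] 261
cream_disc [ 0.4436 -0.1855] 279
grey_disc [ 0.5527 -0.207 ] 373
blue_disc [ 0.6827 -0.0817] 247
brown_disc [ 0.5636 -0.0866] 286
big_grey [ 0.6629 -0.3003] 697
pink [ 0.6272 -0.3868] 269
punch [ 0.4523 -0.2924] 942
ring [ 0.6698 -0.1948] 
red ((529.405517578125, 312.1431884765625), (159.4066619873047, 119.36839294433594), 4.71082878112793)
green ((492.98382568359375, 84.37975311279297), (157.48521423339844, 117.53065490722656), 15.016290664672852)
```

View pics/crop1.png

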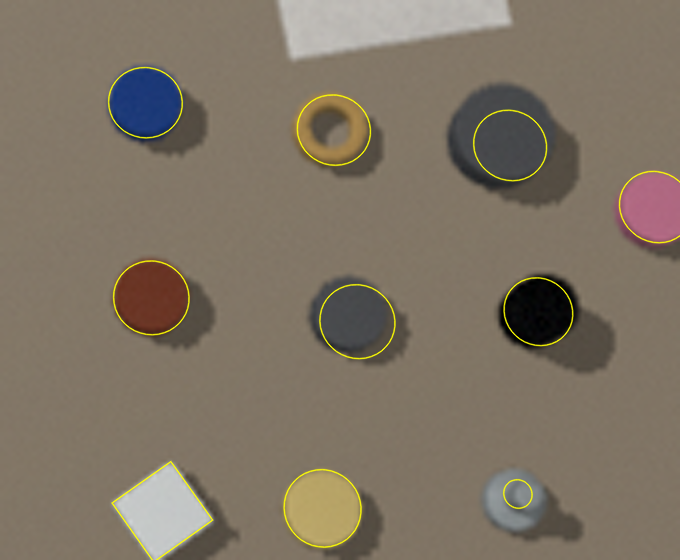

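View pics/crop2.png

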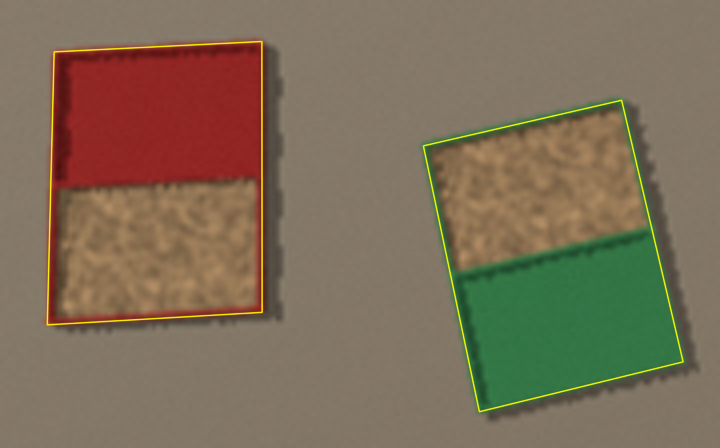

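The colour fits lie on the objects, except the grey disc. Its fit is a few px off, and its true centre in the crop is about (352,316). Trays: red centre (0.529, 0.312) with yaw 4.7°, green centre (0.493, 0.084) with yaw 15°. Cream comes first.

```bash
cat > plan.py <<'E'
import sys; from h import *
np.set_printoptions(precision=3,suppress=True)
s=monitor.read_state();R=np.array(s['eef_rot']);p=np.array(s['ee_pos'])
print('t',s['t'],'pos',p,'line',np.degrees(np.arctan2(R[1,1],R[0,1]))%180,'w',round(s['width'],4),'F',np.array(s['force']),round(s['gripper_force'],1))
a=list(map(float,sys.argv[1:]))
for i in range(0,len(a),3):
    d=np.array(a[i:i+3])-p; q=R.T@d*10; n=int(np.ceil(np.linalg.norm(q)/.48)); print('shares',q,'rows',n,'each',q/n); p=np.array(a[i:i+3])
E
python3 plan.py .4436 -.1855 .10 .4436 -.1855 .004
```

```text
t 0.65 pos [ 0.276 -0.561  0.205] line 116.17313477154622 w 0.0943 F [ 0.349  0.353 -0.145] 0.0
shares [ 3.163 -2.628  1.054] rows 9 each [ 0.351 -0.292  0.117]
shares [0.   0.   0.96] rows 2 each [0.   0.   0.48]
```

```bash
python3 -m creep '[0.4,0.35,-0.29,0.117,0,0,0, 0.4,0.35,-0.29,0.117,0,0,0, 0.4,0.35,-0.29,0.117,0,0,0, 0.4,0.35,-0.29,0.117,0,0,0, 0.4,0.35,-0.29,0.117,0,0,0]'
python3 -m creep '[0.4,0.35,-0.29,0.117,0,0,0, 0.4,0.35,-0.29,0.117,0,0,0, 0.4,0.35,-0.29,0.117,0,0,0, 0.4,0.35,-0.29,0.117,0,0,0.028, 0.4,0,0,0,0,0,0.028]'
python3 plan.py .4436 -.1855 .10 .4436 -.1855 .004
python3 - <<'E'
from h import *
snap('wrist','w1');c=vision.calibration('wrist')
for n,p in dict(cream=(.4436,-.1855,.016),white=(.4396,-.0943,.016)).items(): print(n,proj(c,p))
E
```

```text
t: 1.15
ee_pos: [0.3692, -0.3519, 0.1467]
eef_rot: [[0.898, 0.441, 0.0], [0.441, -0.898, -0.0], [0.0, 0.0, -1.0]]
force: [1.3, -0.8, 0.1]
width: 0.0661
gripper_force: 0.0
t: 1.65
ee_pos: [0.4448, -0.1821, 0.0991]
eef_rot: [[0.96, 0.281, -0.001], [0.281, -0.96, 0.002], [-0.0, -0.002, -1.0]]
force: [-0.5, -2.5, 0.3]
width: 0.0654
gripper_force: 0.0
t 1.65 pos [ 0.445 -0.182  0.099] line 106.30617662100606 w 0.0654 F [-0.502 -2.495  0.322] 0.0
shares [-0.021  0.029 -0.009] rows 1 each [-0.021  0.029 -0.009]
shares [0.    0.002 0.96 ] rows 3 each [0.    0.001 0.32 ]
cream [318.87138049 204.90807993]
white [212.87165713 180.65504854]
```

View pics/w1.png

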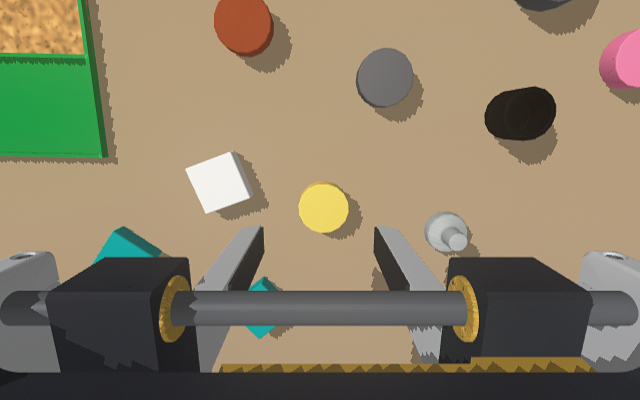

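The wrist view shows the cream disc at (323,207), tile (219,182), grey disc (385,77), cup (520,113), all as expected. Now I descend on the cream disc.

```bash
python3 - <<'E'
from h import *
c=vision.calibration('wrist')
for n,u,z in(('cream',(323,207.5),.016),('white',(219,182),.016),('grey',(386,76),.016),('brown',(243,24),.016)):print(n,back(c,u,z))
E
python3 -m creep '[0.4,-0.02,0.03,0.3,0,0,0, 0.4,0,0,0.45,0,0,0, 0.4,0,0,0.2,0,0,0, 0.4,0,0,0,0,0,0]'
python3 plan.py .4436 -.1855 .004
```

```text
cream [ 0.44236098 -0.18951734  0.016     ]
white [ 0.4398753  -0.09947637  0.016     ]
grey [ 0.5572723  -0.20757353  0.016     ]
brown [ 0.56296815 -0.09254285  0.016     ]
t: 2.1
ee_pos: [0.4404, -0.1913, 0.0031]
eef_rot: [[0.961, 0.278, -0.004], [0.278, -0.961, 0.001], [-0.003, -0.002, -1.0]]
force: [-0.7, -0.0, 1.1]
width: 0.0657
gripper_force: 0.0
t 2.1 pos [ 0.44  -0.191  0.003] line 106.13278128971409 w 0.0657 F [-0.654 -0.016  1.128] 0.0
shares [ 0.046 -0.047 -0.009] rows 1 each [ 0.046 -0.047 -0.009]
```

```bash
python3 -m creep '[0.4,0.03,-0.03,-0.01,0,0,0, 0.4,0,0,0,0,0,0, -1,0,0,0,0,0,0, -1,0,0,0,0,0,0, -1,0,0,0,0,0,0]'
python3 -m creep '[-1,0,0,0,0,0,0, -1,0,0,0,0,0,0]'
python3 plan.py .4436 -.1855 .09 .4544 .074 .09 .4544 .074 .0085
```

```text
t: 2.6
ee_pos: [0.4444, -0.1876, 0.0067]
eef_rot: [[0.961, 0.277, 0.001], [0.277, -0.961, -0.0], [0.001, 0.001, -1.0]]
force: [-0.1, 0.3, 0.1]
width: 0.0453
gripper_force: 0.2
t: 2.8
ee_pos: [0.4444, -0.1876, 0.0065]
eef_rot: [[0.961, 0.277, 0.0], [0.277, -0.961, -0.0], [0.0, 0.0, -1.0]]
force: [-1.7, -0.2, 7.9]
width: 0.0432
gripper_force: 30.0
t 2.8 pos [ 0.444 -0.188  0.007] line 106.09254071906265 w 0.0432 F [-1.68  -0.246  7.946] 30.0
shares [-0.002 -0.022 -0.835] rows 2 each [-0.001 -0.011 -0.417]
shares [ 0.823 -2.463 -0.001] rows 6 each [ 0.137 -0.411 -0.   ]
shares [-0.    -0.     0.815] rows 2 each [-0.    -0.     0.407]
```

```bash
python3 -m creep '[-1,0,0,-0.4,0,0,0, -1,0,0,-0.43,0,0,0, -1,0.14,-0.41,0,0,0,0, -1,0.14,-0.41,0,0,0,0, -1,0.14,-0.41,0,0,0,0]'
python3 -m creep '[-1,0.14,-0.41,0,0,0,0, -1,0.13,-0.41,0,0,0,0, -1,0.13,-0.41,0,0,0,0, -1,0,0,0,0,0,0, -1,0,0,0,0,0,0]'
python3 plan.py .4544 .074 .04 .4544 .074 .0105
```

```text
t: 3.3
ee_pos: [0.4504, -0.0564, 0.0896]
eef_rot: [[0.961, 0.276, 0.001], [0.276, -0.961, -0.0], [0.001, 0.0, -1.0]]
force: [0.7, 0.0, -0.9]
width: 0.043
gripper_force: 30.0
t: 3.8
ee_pos: [0.4546, 0.0724, 0.0891]
eef_rot: [[0.96, 0.279, -0.0], [0.279, -0.96, 0.0], [-0.0, -0.0, -1.0]]
force: [0.3, -0.1, -1.2]
width: 0.0433
gripper_force: 30.0
t 3.8 pos [0.455 0.072 0.089] line 106.20735441358657 w 0.0433 F [ 0.3   -0.059 -1.159] 30.0
shares [ 0.003 -0.016  0.491] rows 2 each [ 0.001 -0.008  0.246]
shares [0.    0.    0.295] rows 1 each [0.    0.    0.295]
```

```bash
python3 -m creep '[-1,0,-0.01,0.4,0,0,0, -1,0,0,0.29,0,0,0, -1,0,0,0.08,0,0,0, -1,0,0,0.02,0,0,0, -1,0,0,0,0,0,0]'
python3 plan.py .4544 .074 .0105
```

```text
t: 4.3
ee_pos: [0.455, 0.0722, 0.0109]
eef_rot: [[0.961, 0.276, 0.001], [0.276, -0.961, -0.0], [0.001, 0.0, -1.0]]
force: [-0.2, -0.2, -0.4]
width: 0.0434
gripper_force: 30.0
t 4.3 pos [0.455 0.072 0.011] line 106.04894031150593 w 0.0434 F [-0.19  -0.223 -0.448] 30.0
shares [-0.001 -0.019  0.004] rows 1 each [-0.001 -0.019  0.004]
```

```bash
python3 -m creep '[-1,0,0,0.01,0,0,0, 0.3,0,0,0,0,0,0, 0.3,0,0,0,0,0,0, 0.3,0,0,-0.2,0,0,0, 0.3,0,0,-0.45,0,0,0]'
python3 plan.py .6827 -.0817 .08 .6827 -.0817 .0065
```

```text
t: 4.8
ee_pos: [0.4527, 0.0725, 0.0731]
eef_rot: [[0.961, 0.278, -0.005], [0.278, -0.961, -0.0], [-0.005, -0.001, -1.0]]
force: [-0.5, -0.2, 1.4]
width: 0.061
gripper_force: 0.0
t 4.8 pos [0.453 0.072 0.073] line 106.11120158846552 w 0.061 F [-0.527 -0.178  1.429] 0.0
shares [ 1.781  2.119 -0.08 ] rows 6 each [ 0.297  0.353 -0.013]
shares [0.004 0.001 0.735] rows 2 each [0.002 0.    0.367]
```

```bash
python3 -m creep '[0.4,0.29,0.35,-0.05,0,0,0, 0.4,0.29,0.35,-0.03,0,0,0, 0.4,0.29,0.35,0,0,0,0, 0.4,0.29,0.35,0,0,0,0, 0.4,0.29,0.35,0,0,0,0]'
python3 -m creep '[0.4,0.29,0.35,0,0,0,0, 0.4,0,0,0,0,0,0, 0.4,0,0,0,0,0,0, 0.4,0,0,0,0,0,0]'
python3 - <<'E'
from h import *
snap('wrist','w2');c=vision.calibration('wrist')
print(proj(c,(.6827,-.0817,.016)))
for n in('cream_disc','blue_disc'):
    for m in vision.masks_of(n,'wrist'): print(n,m['score'],m['xy'],back(c,m['xy'],.016))
E
python3 plan.py .6827 -.0817 .0065
```

```text
t: 5.3
ee_pos: [0.6438, -0.0567, 0.0826]
eef_rot: [[0.961, 0.277, 0.0], [0.277, -0.961, -0.0], [0.0, 0.0, -1.0]]
force: [1.0, 0.7, 0.2]
width: 0.0657
gripper_force: 0.0
t: 5.7
ee_pos: [0.6793, -0.0801, 0.0822]
eef_rot: [[0.961, 0.278, -0.0], [0.278, -0.961, 0.0], [-0.0, -0.001, -1.0]]
force: [-0.3, 0.8, -0.6]
width: 0.0661
gripper_force: 0.0
[321.5743765  206.24538756]
blue_disc 0.66 [321.3, 203.5] [ 0.68480668 -0.08085921  0.016     ]
t 5.85 pos [ 0.68  -0.08   0.083] line 106.14769229242565 w 0.0653 F [ 0.159  0.084 -0.325] 0.0
shares [0.026 0.024 0.761] rows 2 each [0.013 0.012 0.38 ]
```

View pics/w2.png

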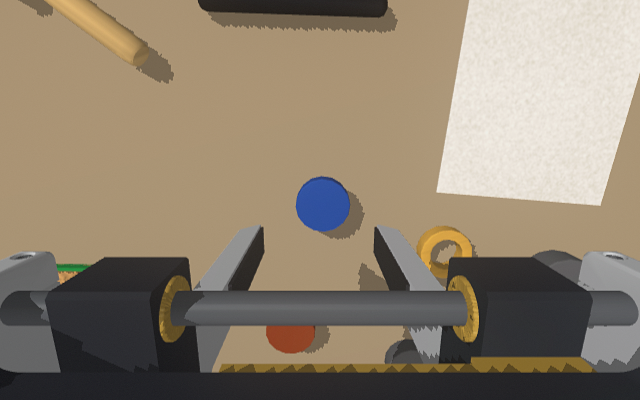

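The blue disc is at (322,204), as predicted, with nothing near it. I descend and grip.

```bash
python3 -m creep '[0.4,0.035,0.02,0.36,0,0,0, 0.4,0,0,0.35,0,0,0, 0.4,0,0,0.05,0,0,0, 0.4,0,0,0,0,0,0, -1,0,0,0,0,0,0]'
python3 -m creep '[-1,0,0,0,0,0,0, -1,0,0,0,0,0,0, -1,0,0,0,0,0,0, -1,0,0,0,0,0,0]'
python3 plan.py .684 -.081 .1 .455 .072 .1 .455 .072 .026
```

```text
t: 6.35
ee_pos: [0.6848, -0.0818, 0.0081]
eef_rot: [[0.961, 0.277, 0.002], [0.277, -0.961, -0.0], [0.002, 0.001, -1.0]]
force: [-0.5, -0.2, 0.9]
width: 0.0609
gripper_force: 0.0
t: 6.75
ee_pos: [0.6845, -0.082, 0.0074]
eef_rot: [[0.961, 0.277, 0.002], [0.277, -0.961, -0.0], [0.001, 0.001, -1.0]]
force: [-1.9, 0.7, 8.5]
width: 0.0428
gripper_force: 30.0
t 6.75 pos [ 0.685 -0.082  0.007] line 106.08768895320829 w 0.0428 F [-1.937  0.67   8.477] 30.0
shares [-0.001 -0.01  -0.926] rows 2 each [-0.    -0.005 -0.463]
shares [-1.776 -2.105 -0.004] rows 6 each [-0.296 -0.351 -0.001]
shares [-0.001 -0.     0.74 ] rows 2 each [-0.001 -0.     0.37 ]
```

```bash
python3 -m creep '[-1,0,0,-0.46,0,0,0, -1,0,0,-0.46,0,0,0, -1,-0.296,-0.35,0,0,0,0, -1,-0.296,-0.35,0,0,0,0, -1,-0.296,-0.35,0,0,0,0]'
python3 - <<'E'
from h import *
im=snap('top');c=vision.calibration('top')
h=cv2.cvtColor(im,cv2.COLOR_RGB2HSV)
m=((h[...,0]>18)&(h[...,0]<32)&(h[...,1]>80)&(h[...,2]>120)).astype(np.uint8);m[:,:220]=0;m[:,310:]=0;m[:212]=0;m[260:]=0
M=cv2.moments(m,True);print(M['m00'],back(c,(M['m10']/M['m00'],M['m01']/M['m00']),.019))
E
python3 -m creep '[-1,-0.296,-0.35,0,0,0,0, -1,-0.296,-0.35,0,0,0,0, -1,-0.296,-0.35,0,0,0,0, -1,0,0,0,0,0,0, -1,0,0,0,0,0,0]'
python3 plan.py .455 .072 .027
```

```text
t: 7.25
ee_pos: [0.568, -0.0049, 0.0987]
eef_rot: [[0.961, 0.277, 0.001], [0.277, -0.961, -0.0], [0.001, 0.0, -1.0]]
force: [0.4, -0.2, -1.1]
width: 0.043
gripper_force: 30.0
14.0 [0.47323778 0.10343302 0.019     ]
t: 7.8
ee_pos: [0.4551, 0.0711, 0.0989]
eef_rot: [[0.96, 0.279, 0.001], [0.279, -0.96, -0.0], [0.001, 0.0, -1.0]]
force: [0.6, -1.2, -1.3]
width: 0.0429
gripper_force: 30.0
t 7.8 pos [0.455 0.071 0.099] line 106.17136508953945 w 0.0429 F [ 0.582 -1.219 -1.258] 30.0
shares [ 0.001 -0.01   0.719] rows 2 each [ 0.001 -0.005  0.359]
```

```bash
python3 -m creep '[-1,0,-0.01,0.4,0,0,0, -1,0,0,0.25,0,0,0, -1,0,0,0.06,0,0,0, -1,0,0,0.01,0,0,0, -1,0,0,0,0,0,0]'
python3 - <<'E'
from h import *
im=snap('side')[140:260,220:400]
cv2.imwrite('pics/s2.png',cv2.resize(im,None,fx=4,fy=4)[:,:,::-1])
E
python3 plan.py .455 .072 .027
```

```text
t: 8.3
ee_pos: [0.4555, 0.0713, 0.0265]
eef_rot: [[0.961, 0.276, 0.0], [0.276, -0.961, 0.0], [0.0, 0.0, -1.0]]
force: [0.0, -0.3, 0.2]
width: 0.0429
gripper_force: 30.0
t 8.35 pos [0.456 0.071 0.027] line 106.05368897392238 w 0.0429 F [-0.476 -0.572 -0.493] 30.0
shares [-0.003 -0.007 -0.003] rows 1 each [-0.003 -0.007 -0.003]
```

View pics/s2.png

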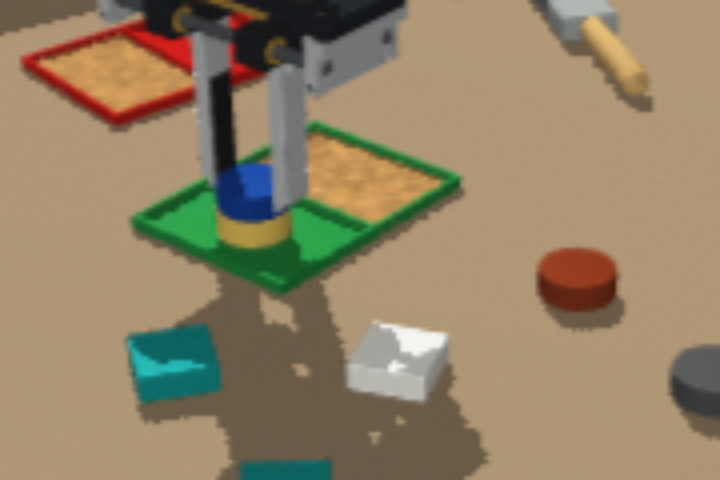

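The blue disc sits squarely over the cream one in the bare green half (crop 253,205). I release and go for the cup.

```bash
python3 -m creep '[0.3,0,0,0,0,0,0, 0.3,0,0,0,0,0,0, 0.3,0,0,0,0,0,0, 0.3,0,0,-0.25,0,0,0, 0.3,0,0,-0.45,0,0,0]'
python3 plan.py .557 -.2075 .1 .5583 -.3091 .1
```

```text
t: 8.85
ee_pos: [0.453, 0.0715, 0.0953]
eef_rot: [[0.961, 0.278, -0.005], [0.278, -0.961, -0.0], [-0.005, -0.001, -1.0]]
force: [1.3, -0.3, 0.9]
width: 0.0614
gripper_force: 0.0
t 8.85 pos [0.453 0.071 0.095] line 106.11204114725652 w 0.0614 F [ 1.311 -0.308  0.889] 0.0
shares [ 0.224  2.969 -0.052] rows 7 each [ 0.032  0.424 -0.007]
shares [-0.269  0.98   0.   ] rows 3 each [-0.09   0.327  0.   ]
```

```bash
python3 -m creep '[0.4,0,0.44,-0.01,0,0,0, 0.4,0,0.44,0,0,0,0, 0.4,-0.01,0.44,0,0,0,0, 0.4,-0.01,0.44,0,0,0,0, 0.4,-0.01,0.44,0,0,0,0]'
python3 -m creep '[0.4,-0.01,0.44,0,0,0,0, 0.4,0,0.44,0,0,0,0, 0.4,0,0.44,0,0,0,0, 0.4,0,0.43,0,0,0,0, 0.4,0,0,0,0,0,0]'
python3 -m creep '[0.4,0,0,0,0,0,0, 0.4,0,0,0,0,0,0]'
python3 - <<'E'
from h import *
snap('wrist','w3');c=vision.calibration('wrist')
print(proj(c,(.5583,-.3091,.03)))
for n,z in(('black_cup',.03),('grey_disc',.016)):
    for m in vision.masks_of(n,'wrist'): print(n,m['score'],m['xy'],back(c,m['xy'],z))
E
python3 plan.py .5583 -.3091 .010
```

```text
t: 9.35
ee_pos: [0.5131, -0.1425, 0.0974]
eef_rot: [[0.961, 0.277, 0.0], [0.277, -0.961, -0.0], [0.0, 0.0, -1.0]]
force: [0.8, 1.8, -0.2]
width: 0.0658
gripper_force: 0.0
t: 9.85
ee_pos: [0.5599, -0.3152, 0.0968]
eef_rot: [[0.962, 0.271, -0.0], [0.271, -0.962, -0.002], [-0.001, 0.002, -1.0]]
force: [-0.8, -0.7, -1.8]
width: 0.0656
gripper_force: 0.0
t: 10.05
ee_pos: [0.5603, -0.3079, 0.0971]
eef_rot: [[0.961, 0.278, -0.0], [0.278, -0.961, 0.001], [-0.0, -0.001, -1.0]]
force: [-0.7, 1.1, 0.5]
width: 0.0658
gripper_force: 0.0
[319.24661289 212.25396011]
black_cup 0.84 [328.0, 207.8] [ 0.5638062 -0.3148076  0.03     ]
grey_disc 0.79 [201.7, 174.8] [ 0.5583966  -0.20792537  0.016     ]
grey_disc 0.65 [434.4, 158.2] [ 0.62462456 -0.38773833  0.016     ]
t 10.2 pos [ 0.561 -0.308  0.097] line 106.17053475592074 w 0.0658 F [0.016 0.815 0.362] 0.0
shares [-0.025  0.005  0.874] rows 2 each [-0.012  0.002  0.437]
```

View pics/w3.png

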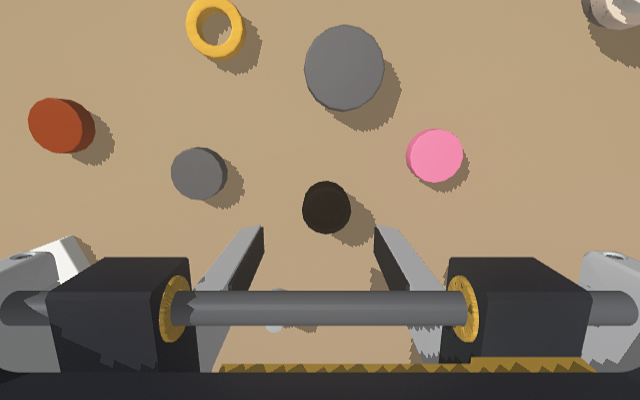

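The cup is at (326,208) with clear space on both sides; the true grey disc is at (199,173). I descend on the cup.

```bash
python3 -m creep '[0.4,0.005,0.035,0.4,0,0,0, 0.4,0,0,0.39,0,0,0, 0.4,0,0,0.06,0,0,0, 0.4,0,0,0,0,0,0, -1,0,0,0,0,0,0]'
python3 -m creep '[-1,0,0,0,0,0,0, -1,0,0,0,0,0,0, -1,0,0,0,0,0,0, -1,0,0,0,0,0,0]'
python3 plan.py .56 -.311 .11 .5316 .0948 .11
```

```text
t: 10.7
ee_pos: [0.5628, -0.3124, 0.014]
eef_rot: [[0.961, 0.278, 0.002], [0.278, -0.961, -0.001], [0.001, 0.001, -1.0]]
force: [-0.5, 0.3, 0.5]
width: 0.061
gripper_force: 0.0
t: 11.1
ee_pos: [0.5623, -0.3125, 0.0131]
eef_rot: [[0.961, 0.277, 0.001], [0.277, -0.961, -0.001], [0.001, 0.001, -1.0]]
force: [0.2, 0.9, 8.5]
width: 0.0383
gripper_force: 30.0
t 11.1 pos [ 0.562 -0.312  0.013] line 106.09131165112763 w 0.0383 F [0.244 0.903 8.527] 30.0
shares [-0.017 -0.02  -0.969] rows 3 each [-0.006 -0.007 -0.323]
shares [ 0.852 -3.978 -0.003] rows 9 each [ 0.095 -0.442 -0.   ]
```

```bash
python3 -m creep '[-1,0,0,-0.48,0,0,0, -1,0,-0.02,-0.48,0,0,0, -1,0.095,-0.44,0,0,0,0, -1,0.095,-0.44,0,0,0,0, -1,0.095,-0.44,0,0,0,0]'
python3 -m creep '[-1,0.095,-0.44,0,0,0,0, -1,0.095,-0.44,0,0,0,0, -1,0.095,-0.44,0,0,0,0, -1,0.095,-0.44,0,0,0,0, -1,0.095,-0.44,0,0,0,0]'
python3 -m creep '[-1,0.09,-0.44,0,0,0,0, -1,0,0,0,0,0,0, -1,0,0,0,0,0,0]'
python3 plan.py .5316 .0948 .0165
```

```text
t: 11.6
ee_pos: [0.5518, -0.1742, 0.1088]
eef_rot: [[0.961, 0.277, 0.001], [0.277, -0.961, -0.0], [0.001, 0.001, -1.0]]
force: [2.1, 1.3, -0.2]
width: 0.0386
gripper_force: 30.0
t: 12.1
ee_pos: [0.5364, 0.0507, 0.1086]
eef_rot: [[0.961, 0.277, 0.001], [0.277, -0.961, -0.0], [0.001, 0.0, -1.0]]
force: [0.3, 0.1, 0.1]
width: 0.0389
gripper_force: 30.0
t: 12.4
ee_pos: [0.5331, 0.0944, 0.1084]
eef_rot: [[0.96, 0.279, 0.0], [0.279, -0.96, 0.0], [0.0, 0.0, -1.0]]
force: [-0.4, -1.0, -0.8]
width: 0.0387
gripper_force: 30.0
t 12.4 pos [0.533 0.094 0.108] line 106.20484776966394 w 0.0387 F [-0.398 -1.025 -0.779] 30.0
shares [-0.013 -0.008  0.919] rows 2 each [-0.007 -0.004  0.459]
```

```bash
python3 -m creep '[-1,0,0,0.45,0,0,0, -1,0,0,0.38,0,0,0, -1,0,0,0.07,0,0,0, -1,0,0,0.015,0,0,0, -1,0,0,0,0,0,0]'
python3 -m creep '[0.3,0,0,0,0,0,0, 0.3,0,0,0,0,0,0, 0.3,0,0,-0.1,0,0,0, 0.3,0,0,-0.4,0,0,0, 0.3,0,0,-0.4,0,0,0]'
python3 plan.py .441 -.096 .1 .441 -.096 .0065
```

```text
t: 12.9
ee_pos: [0.5335, 0.0927, 0.0172]
eef_rot: [[0.961, 0.276, 0.0], [0.276, -0.961, -0.0], [-0.0, 0.0, -1.0]]
force: [0.5, 0.0, 0.6]
width: 0.0384
gripper_force: 30.0
t: 13.4
ee_pos: [0.5326, 0.0937, 0.1082]
eef_rot: [[0.961, 0.277, -0.001], [0.277, -0.961, 0.0], [-0.001, -0.0, -1.0]]
force: [0.5, 0.1, 0.6]
width: 0.0609
gripper_force: 0.0
t 13.4 pos [0.533 0.094 0.108] line 106.11004098618747 w 0.0609 F [0.472 0.089 0.572] 0.0
shares [-1.406  1.569  0.083] rows 5 each [-0.281  0.314  0.017]
shares [0.001 0.    0.935] rows 2 each [0.001 0.    0.467]
```

```bash
python3 -m creep '[0.4,-0.28,0.31,0,0,0,0, 0.4,-0.28,0.31,0,0,0,0, 0.4,-0.28,0.31,0,0,0,0, 0.4,-0.28,0.31,0.02,0,0,0, 0.4,-0.28,0.32,0.02,0,0,0]'
python3 -m creep '[0.4,0,0,0,0,0,-0.0375, 0.4,0,0,0,0,0,-0.0375, 0.4,0,0,0,0,0,-0.0375, 0.4,0,0,0,0,0,0, 0.4,0,0,0,0,0,0]'
python3 - <<'E'
from h import *
snap('wrist','w4');c=vision.calibration('wrist')
print(proj(c,(.4396,-.0943,.016)))
for m in vision.masks_of('white_tile','wrist'): print(m['score'],m['xy'],back(c,m['xy'],.016))
E
python3 plan.py .44 -.095 .0065
```

```text
t: 13.9
ee_pos: [0.4412, -0.0962, 0.1037]
eef_rot: [[0.961, 0.278, 0.001], [0.278, -0.961, -0.0], [0.001, 0.001, -1.0]]
force: [0.0, 0.1, -0.2]
width: 0.0653
gripper_force: 0.0
t: 14.4
ee_pos: [0.442, -0.0951, 0.1032]
eef_rot: [[0.808, 0.59, 0.001], [0.59, -0.808, -0.0], [0.0, 0.0, -1.0]]
force: [-0.6, -0.5, 0.5]
width: 0.066
gripper_force: 0.0
[316.2409475 205.0349862]
0.95 [305.7, 340.2] [ 0.32511227 -0.16494241  0.016     ]
0.92 [317.3, 202.4] [ 0.44203465 -0.09366007  0.016     ]
0.6 [194.3, 240.8] [ 0.34930018 -0.0260581   0.016     ]
t 14.5 pos [ 0.442 -0.095  0.103] line 126.18408711177423 w 0.0656 F [ 0.342  1.384 -0.276] 0.0
shares [-0.016 -0.011  0.964] rows 3 each [-0.005 -0.004  0.321]
```

View pics/w4.png

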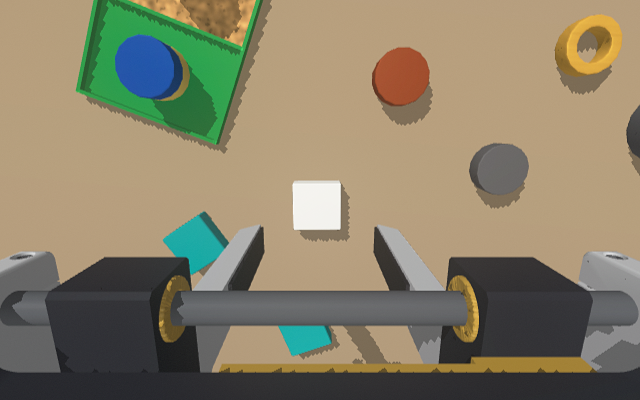

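The tile is at (317,205), square to the fingers and clear of the teal one. I grip it.

```bash
python3 -m creep '[0.4,0,-0.01,0.45,0,0,0, 0.4,0,0,0.45,0,0,0, 0.4,0,0,0.06,0,0,0, 0.4,0,0,0,0,0,0, -1,0,0,0,0,0,0]'
python3 -m creep '[-1,0,0,0,0,0,0, -1,0,0,0,0,0,0, -1,0,0,0,0,0,0, -1,0,0,-0.45,0,0,0, -1,0,0,-0.45,0,0,0]'
python3 plan.py .4895 .3088 .098
```

```text
t: 15.0
ee_pos: [0.4423, -0.0943, 0.0083]
eef_rot: [[0.806, 0.592, 0.002], [0.592, -0.806, -0.0], [0.001, 0.001, -1.0]]
force: [-0.6, -0.9, 1.1]
width: 0.0605
gripper_force: 0.0
t: 15.5
ee_pos: [0.4404, -0.0938, 0.0975]
eef_rot: [[0.805, 0.593, -0.002], [0.593, -0.805, 0.001], [-0.001, -0.002, -1.0]]
force: [1.4, -0.5, -0.7]
width: 0.0411
gripper_force: 30.0
t 15.5 pos [ 0.44  -0.094  0.098] line 126.35455877453731 w 0.0411 F [ 1.429 -0.484 -0.721] 30.0
shares [ 2.782 -2.951 -0.002] rows 9 each [ 0.309 -0.328 -0.   ]
```

```bash
python3 -m creep '[-1,0.31,-0.33,0,0,0,0, -1,0.31,-0.33,0,0,0,0, -1,0.31,-0.33,0,0,0,0, -1,0.31,-0.33,0,0,0,0, -1,0.31,-0.33,0,0,0,0]'
python3 -m creep '[-1,0.31,-0.33,0,0,0,0, -1,0.31,-0.33,0,0,0,0, -1,0.31,-0.33,0,0,0,0, -1,0.3,-0.31,0,0,0,0, -1,0,0,0,0,0,0.043]'
python3 -m creep '[-1,0,0,0,0,0,0.043, -1,0,0,0,0,0,0.043, -1,0,0,0,0,0,0.043, -1,0,0,0,0,0,0]'
python3 plan.py .4895 .3088 .0105
```

```text
t: 16.0
ee_pos: [0.4684, 0.1323, 0.0973]
eef_rot: [[0.806, 0.592, 0.001], [0.592, -0.806, -0.0], [0.001, 0.001, -1.0]]
force: [0.7, -1.5, -1.4]
width: 0.0419
gripper_force: 30.0
t: 16.5
ee_pos: [0.4894, 0.3141, 0.0971]
eef_rot: [[0.875, 0.483, -0.0], [0.483, -0.875, 0.003], [0.001, -0.003, -1.0]]
force: [-0.5, -0.0, -0.7]
width: 0.0415
gripper_force: 30.0
t: 16.9
ee_pos: [0.4904, 0.3083, 0.0971]
eef_rot: [[0.996, 0.091, 0.0], [0.091, -0.996, 0.0], [0.0, 0.0, -1.0]]
force: [-1.1, 0.4, -0.8]
width: 0.0413
gripper_force: 30.0
t 16.9 pos [0.49  0.308 0.097] line 95.23850116344424 w 0.0413 F [-1.069  0.403 -0.758] 30.0
shares [-0.009 -0.006  0.866] rows 2 each [-0.004 -0.003  0.433]
```

```bash
python3 -m creep '[-1,-0.01,-0.01,0.45,0,0,0, -1,0,0,0.33,0,0,0, -1,0,0,0.07,0,0,0, -1,0,0,0.015,0,0,0, -1,0,0,0,0,0,0]'
python3 -m creep '[0.3,0,0,0,0,0,0, 0.3,0,0,0,0,0,0, 0.3,0,0,-0.1,0,0,0, 0.3,0,0,-0.4,0,0,0, 0.3,0,0,-0.4,0,0,0]'
python3 plan.py .558 -.206 .1 .558 -.206 .007
```

```text
t: 17.4
ee_pos: [0.4894, 0.3092, 0.0107]
eef_rot: [[0.995, 0.096, -0.0], [0.096, -0.995, 0.0], [-0.0, -0.0, -1.0]]
force: [0.3, -0.3, -1.2]
width: 0.0415
gripper_force: 30.0
t: 17.9
ee_pos: [0.4888, 0.309, 0.1017]
eef_rot: [[0.996, 0.094, -0.001], [0.094, -0.996, -0.0], [-0.001, 0.0, -1.0]]
force: [0.1, -0.1, 0.2]
width: 0.0612
gripper_force: 0.0
t 17.9 pos [0.489 0.309 0.102] line 95.42246981191876 w 0.0612 F [ 0.142 -0.141  0.15 ] 0.0
shares [0.202 5.192 0.018] rows 11 each [0.018 0.472 0.002]
shares [ 0.001 -0.     0.93 ] rows 2 each [ 0.001 -0.     0.465]
```

```bash
python3 -m creep '[0.4,0.018,0.47,0,0,0,0, 0.4,0.018,0.47,0,0,0,0, 0.4,0.018,0.47,0,0,0,0, 0.4,0.018,0.47,0,0,0,0, 0.4,0.018,0.47,0,0,0,0]'
python3 -m creep '[0.4,0.018,0.47,0,0,0,0, 0.4,0.018,0.47,0,0,0,0, 0.4,0.018,0.47,0,0,0,0, 0.4,0.018,0.47,0,0,0,0, 0.4,0.018,0.47,0,0,0,0]'
python3 -m creep '[0.4,0.018,0.47,0,0,0,0, 0.4,0,0,0,0,0,0, 0.4,0,0,0,0,0,0, 0.4,0,0,0,0,0,0]'
python3 - <<'E'
from h import *
snap('wrist','w5');c=vision.calibration('wrist')
print(proj(c,(.558,-.206,.016)))
for m in vision.masks_of('grey_disc','wrist'): print(m['score'],m['xy'],back(c,m['xy'],.016))
E
python3 plan.py .558 -.206 .007
```

```text
t: 18.4
ee_pos: [0.5205, 0.0742, 0.1013]
eef_rot: [[0.996, 0.094, 0.001], [0.094, -0.996, 0.0], [0.001, -0.0, -1.0]]
force: [1.5, -0.0, -0.7]
width: 0.0658
gripper_force: 0.0
t: 18.9
ee_pos: [0.5515, -0.159, 0.1013]
eef_rot: [[0.996, 0.094, 0.001], [0.094, -0.996, -0.0], [0.001, 0.0, -1.0]]
force: [1.1, 0.0, 0.6]
width: 0.0659
gripper_force: 0.0
t: 19.3
ee_pos: [0.5577, -0.2025, 0.1007]
eef_rot: [[0.995, 0.095, 0.0], [0.095, -0.995, 0.001], [0.0, -0.001, -1.0]]
force: [-0.2, 0.4, 0.5]
width: 0.0658
gripper_force: 0.0
[322.6065205  204.21113028]
0.89 [450.3, 77.8] [ 0.66879617 -0.29531292  0.016     ]
0.6 [318.8, 205.3] [ 0.55673324 -0.20284935  0.016     ]
0.55 [546.8, 141.7] [ 0.62778955 -0.3830895   0.016     ]
0.38 [400.5, 331.4] [ 0.44155342 -0.29147833  0.016     ]
t 19.4 pos [ 0.558 -0.202  0.101] line 95.50624186847725 w 0.0661 F [ 0.45   0.059 -0.376] 0.0
shares [-0.001  0.038  0.935] rows 2 each [-0.001  0.019  0.468]
```

View pics/w5.png

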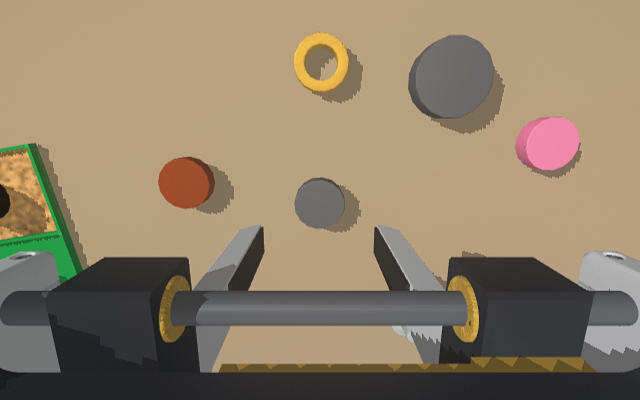

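The small grey disc is at (320,203), between the fingers; the large grey one is at (452,77) and the pink at (548,143). I grip the small one.

```bash
python3 -m creep '[0.4,0,0.01,0.45,0,0,0, 0.4,0,0,0.43,0,0,0, 0.4,0,0,0.05,0,0,0, 0.4,0,0,0,0,0,0, -1,0,0,0,0,0,0]'
python3 -m creep '[-1,0,0,0,0,0,0, -1,0,0,0,0,0,0, -1,0,0,0,0,0,0, -1,0,0,-0.45,0,0,0, -1,0,0,-0.45,0,0,0]'
python3 plan.py .5693 .3154 .098
```

```text
t: 19.9
ee_pos: [0.5588, -0.2047, 0.0092]
eef_rot: [[0.996, 0.094, 0.002], [0.094, -0.996, -0.001], [0.002, 0.001, -1.0]]
force: [-0.1, -0.7, 0.6]
width: 0.0605
gripper_force: 0.0
t: 20.4
ee_pos: [0.5569, -0.2045, 0.098]
eef_rot: [[0.996, 0.094, -0.002], [0.094, -0.996, 0.001], [-0.002, -0.001, -1.0]]
force: [-0.2, 0.6, -0.6]
width: 0.0428
gripper_force: 30.0
t 20.4 pos [ 0.557 -0.204  0.098] line 95.3867402430463 w 0.0428 F [-0.247  0.586 -0.639] 30.0
shares [ 0.612 -5.164  0.004] rows 11 each [ 0.056 -0.469  0.   ]
```

```bash
python3 -m creep '[-1,0.056,-0.47,0,0,0,0, -1,0.056,-0.47,0,0,0,0, -1,0.056,-0.47,0,0,0,0, -1,0.056,-0.47,0,0,0,0, -1,0.056,-0.47,0,0,0,0]'
python3 -m creep '[-1,0.056,-0.47,0,0,0,0, -1,0.056,-0.47,0,0,0,0, -1,0.056,-0.47,0,0,0,0, -1,0.056,-0.47,0,0,0,0, -1,0.056,-0.47,0,0,0,0]'
python3 -m creep '[-1,0.056,-0.46,0,0,0,0, -1,0,0,0,0,0,0, -1,0,0,0,0,0,0]'
python3 plan.py .5693 .3154 .0115
```

```text
t: 20.9
ee_pos: [0.5634, 0.0336, 0.0979]
eef_rot: [[0.996, 0.094, 0.001], [0.094, -0.996, -0.0], [0.001, 0.0, -1.0]]
force: [1.0, -0.1, -1.4]
width: 0.0432
gripper_force: 30.0
t: 21.4
ee_pos: [0.5692, 0.2703, 0.0978]
eef_rot: [[0.996, 0.094, 0.001], [0.094, -0.996, 0.0], [0.001, -0.0, -1.0]]
force: [0.2, -0.6, -0.0]
width: 0.0428
gripper_force: 30.0
t: 21.7
ee_pos: [0.5701, 0.3158, 0.0973]
eef_rot: [[0.995, 0.096, -0.0], [0.096, -0.995, 0.0], [-0.0, -0.0, -1.0]]
force: [-0.5, -1.7, -1.2]
width: 0.0427
gripper_force: 30.0
t 21.7 pos [0.57  0.316 0.097] line 95.49367216823313 w 0.0427 F [-0.544 -1.717 -1.239] 30.0
shares [-0.008  0.004  0.858] rows 2 each [-0.004  0.002  0.429]
```

Place it, then retreat upward and clear of the trays for a final look.

```bash
python3 -m creep '[-1,0,0,0.45,0,0,0, -1,0,0,0.33,0,0,0, -1,0,0,0.07,0,0,0, -1,0,0,0.01,0,0,0, -1,0,0,0,0,0,0]'
python3 -m creep '[0.3,0,0,0,0,0,0, 0.3,0,0,0,0,0,0, 0.3,0,0,-0.1,0,0,0, 0.3,0,0,-0.4,0,0,0, 0.3,0,0,-0.45,0,0,0]'
python3 -m creep '[0.3,-0.1,0.45,-0.2,0,0,0, 0.3,-0.1,0.45,-0.2,0,0,0, 0.3,-0.1,0.45,-0.1,0,0,0, 0.3,-0.1,0.45,0,0,0,0, 0.3,-0.1,0.45,0,0,0,0]'
python3 -m creep '[0.3,-0.1,0.45,0,0,0,0, 0.3,-0.1,0.45,0,0,0,0, 0.3,-0.1,0.45,0,0,0,0, 0.3,-0.1,0.45,0,0,0,0, 0.3,-0.1,0.45,0,0,0,0]'
python3 -m creep '[0.3,-0.1,0.45,0,0,0,0, 0.3,-0.1,0.45,0,0,0,0, 0.3,-0.1,0.45,0,0,0,0, 0.3,-0.1,0.45,0,0,0,0, 0.3,0,0,0,0,0,0]'
python3 - <<'E'
from h import *
a=snap('top')[100:280,120:445]; b=snap('side')[120:300,200:525]
f=lambda i:cv2.resize(i,None,fx=1.6,fy=1.6,interpolation=cv2.INTER_CUBIC)
a=cv2.resize(a,None,fx=2.4,fy=2.4,interpolation=cv2.INTER_CUBIC)[:,:780]
cv2.imwrite('pics/end.png',a[:,:,::-1]);cv2.imwrite('pics/end2.png',cv2.resize(b,None,fx=2.4,fy=2.4,interpolation=cv2.INTER_CUBIC)[:,:,::-1])
E
```

```text
t: 22.2
ee_pos: [0.5713, 0.3142, 0.0123]
eef_rot: [[0.996, 0.093, 0.001], [0.093, -0.996, 0.0], [0.001, -0.0, -1.0]]
force: [1.2, -0.4, -0.6]
width: 0.0431
gripper_force: 30.0
t: 22.7
ee_pos: [0.5698, 0.3144, 0.1072]
eef_rot: [[0.996, 0.094, -0.002], [0.094, -0.996, -0.001], [-0.002, 0.001, -1.0]]
force: [-0.0, 0.5, 0.7]
width: 0.061
gripper_force: 0.0
t: 23.2
ee_pos: [0.5417, 0.0849, 0.1575]
eef_rot: [[0.996, 0.094, 0.002], [0.094, -0.996, 0.0], [0.002, -0.0, -1.0]]
force: [1.6, -0.7, 0.8]
width: 0.061
gripper_force: 0.0
t: 23.7
ee_pos: [0.5129, -0.1439, 0.1572]
eef_rot: [[0.996, 0.094, 0.001], [0.094, -0.996, -0.0], [0.001, 0.0, -1.0]]
force: [0.4, 0.3, -0.1]
width: 0.0613
gripper_force: 0.0
t: 24.2
ee_pos: [0.4881, -0.3315, 0.1568]
eef_rot: [[0.996, 0.087, 0.0], [0.087, -0.996, -0.002], [-0.0, 0.002, -1.0]]
force: [-0.4, 1.8, -1.3]
width: 0.0611
gripper_force: 0.0
```

View pics/end.png

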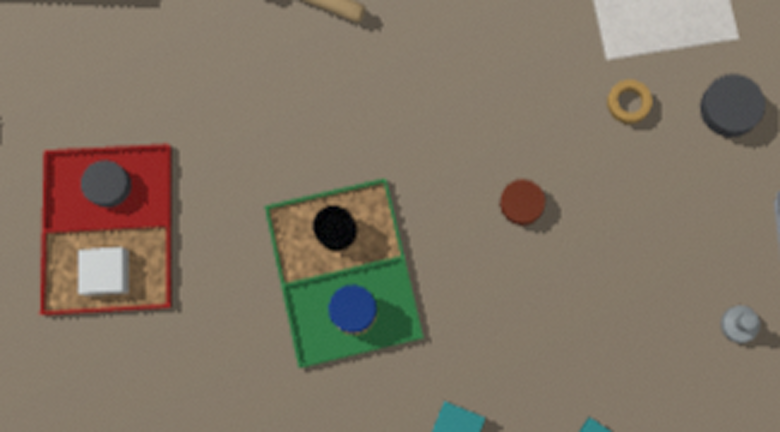

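View pics/end2.png

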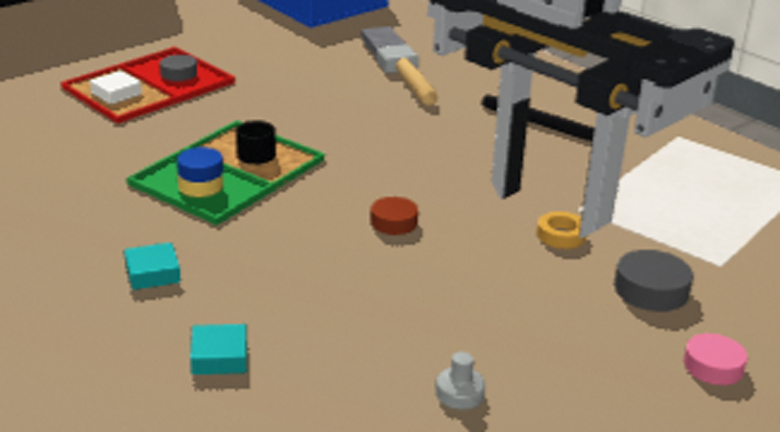

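All five parts lie flat in their halves: tile (103,271), grey (105,184), cup (335,228), blue squarely on cream (352,309). Brown, ring and punch are untouched.

```bash
python3 -c "
from workcell import r
print(r.hand_in())"
```

```text
the job is handed in; nothing more can be done
None
```

Both kits are made up and handed in at about 24 s of the 131 s; the final pictures show all five parts flat in their halves and the brown disc, brass ring and steel punch undisturbed, but the hand-in returned no verdict.

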